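# Dock the tube carriage and hold the sprung magnet arm against the tubes

### The job

On the grey magnetic separation stand, push the white tube carriage by its green post along the slide until the spring detent clicks in and it sits fully home at the end of its travel, and let go of it. Then take the spring-loaded magnet arm by its orange post, swing it towards the tubes against its spring until it is at its stop, and finish while holding it there with the gripper's fingers, because it springs back if let go. Leave the bottle, the jar and the tip box where they stand.

Things in the scene. Friction and masses are not known exactly. Their poses are not given: they have to be found in the camera images.
- stand: Grey magnetic separation stand, fixed to the bench. Origin on the bench surface (underside of its base plate); base plate 150 (x) x 340 (y, from -165 to +175) x 12 mm. Its own +y is the direction in which the carriage slides home; its own +x is the direction from the magnet arm towards the tubes (roughly away from the robot). The stand stands at a different place and yaw each time.
- carriage: White tube carriage on two rails: block 44 (x) x 125 (y) x 24 mm with a row of five amber tubes with blue caps along y; cap tops 69 mm over the bench. Axes parallel to the stand's. Origin at the centre of the block's underside, 24 mm over the bench. A tail on its -y end carries the green push post.
- carriage_post (a point): Point to grip or push, on the axis of the green push post of the carriage, at 84 mm over the bench. The post is upright, 14 mm in diameter, free from 34 to 106 mm over the bench; the carriage's block begins 51 mm from its surface on the +y side. The post can be pinched from above or pushed from behind.
- carriage_slide (a joint): Travel of the carriage along the stand's +y in m: starts between 0 and 0.035; 0.090 is fully home at the hard end stop. It drags with about 1 to 2 N; from about 0.077 m on a ridge must be pushed over a sprung ball (about 6 N in all), after which it snaps home and stays; pulling it out again takes as much.
- magnet_arm: The magnet arm: aluminium bar with a dark magnet bar on its side, reaching 150 mm from its vertical pivot to the orange post at its free end; bar 50 to 68 mm over the bench. Origin on the pivot axis, 46 mm over the bench; its own -y points from the pivot along the arm to the post.
- magnet_post (a point): Point to grip or push, on the axis of the orange post at the free end of the magnet arm, at 99 mm over the bench. The post is upright, 16 mm in diameter, free from 64 to 122 mm over the bench, 150 mm from the pivot axis. At rest it is 108 mm on the robot's side (stand's -x) of where it is at the stop. At the stop it is 40 mm on the stand's -x side of the row of tubes, and the docked green post is 62 mm away.
- magnet_pivot (a point): Point on the vertical pivot axis of the magnet arm, at 99 mm over the bench (the height of point magnet_post); 40 mm to -x and 140 mm to +y of the stand's origin.
- magnet_hinge (a joint): Angle of the magnet arm in rad about the vertical (positive counter-clockwise from above): 0 at rest, where its spring pulls it; 0.8 at the hard stop, where the arm is parallel to the slide and the magnet lies along the tubes. The spring pushes back with about 2 N at the post at rest and 6 N at the stop; it swings back as soon as it is let go.
- reagent: Bystander: upright amber bottle, 44 mm in diameter, 95 mm tall, white cap; loose. Origin at the centre of its underside.
- jar: Bystander: upright white jar, 52 mm in diameter, 70 mm tall, red cap; loose. Origin at the centre of its underside.
- tipbox: Bystander: blue pipette-tip box with a clear lid, 85 x 120 x 62 mm tall; loose. Origin at the centre of its underside.

How it is judged:
By the outcome, as a careful person would: the job done as asked, in the order asked, and still so for the second after the job is handed in, while the arm keeps its last pose, push and grip.
It also fails if it takes over 48 s, if anything falls off the work surface, if the arm or the gripper's body presses on something with over 40 N, if the wrist force passes 120 N, or if a joint passes its speed limit or range.

### The arm

A 7-joint arm with a two-finger parallel gripper is mounted at the origin on the work surface. World frame = base frame: x ahead of the robot, y to its left, z up, the work surface at z = 0. Lengths are in m, angles in rad, forces in N, time in s.
With the tool pointing down it reaches from about 0.4 to 0.85 m from the base axis. Payload 10.4 kg.
Tool frame: the origin (TCP) lies midway between the tips of the shut fingers; the grasp point (between the pads) lies 19 mm behind it; y points along the fingers, x is the direction in which the jaws open and shut, and the axes are right-handed (so a half turn about y gives the same grasp; the last joint's range is limited). The gripper opens to 87 mm and grips with 3 to 60 N. Pads are 19 mm wide; open, the fingers measure 117 mm over their backs; the gripper's body (75 mm by 190 mm) begins 51 mm behind the grasp point.
Start: joints at [1.114, 0.332, -0.065, 1.46, 0.022, 1.35, -0.088], TCP at [0.263, -0.567, 0.223] pointing down, gripper open.
Joint ranges: [-2.6, 2.6], [-0.5, 2.12], [-1.47, 1.34], [0.16, 2.42], [-1.27, 4.41], [0.06, 2.06], [-2.6, 2.6]. Speed limits (rad/s): [2.22, 2.22, 2.79, 2.79, 3.14, 3.14, 3.14].

### API

Orientations are given as a unit quaternion [x, y, z, w].
In Python, from bench import r gives the robot as it stands. The module is installed in compiled form; this text tells all that it offers.
- The arm moves only by the tool arm_command, never from a script. Its argument "deltas" is one flat list of numbers, 6 for each row, row after row: the shift along the tool's x, y, z in m, then the turn, a rotation vector about the tool's x, y, z in degrees. In form: [tx, ty, tz, ax, ay, az, tx, ty, tz, ax, ay, az, ...]. A call has 1 to 8 rows; each row is the pose to reach, as a shift and turn from the pose commanded when the call began, along the tool's axes at that moment; what a row does not reach only later rows make up. A row lasts 1/8 s, in which the tool goes at most 62.5 mm and 10.7 degrees, less where a joint would pass 70% of its speed; a pose out of reach is approached as far as the arm can. A call with a gripper value outside its range is refused whole. "hand" is the opening, from 0 (shut) to 1 (fully open), set as the call begins (left out, the last holds). The fingers move at their own pace and stop on an object; "grip_force" is the grip in N (left out, the last holds). Time passes only in rows, so rows that repeat a pose let the fingers close. It gives the time, the measured TCP pose, the force and the opening at its end, in the units of the state.
- r.read_state(): the state, without advancing time (a new reading comes with each control period).
- r.camera(name): name is "scene" or "side" or "wrist"; returns a dict with "image" (384x512x3 uint8, red, green, blue), "intrinsics" (3x3 intrinsics, pixels), "world_from_camera" (4x4, takes a point from camera to world coordinates); the wrist camera has in their place "hand_eye" (4x4, takes a point from camera to tool coordinates, whose origin is the TCP and whose axes are the tool frame's). Camera axes: x right, y down, z forward; pixel columns grow to the right and rows downward; lengths in m; the calibration is good to about 2 mm. A picture is of the moment at which its call begins: read the wrist's pose just before it. There is no depth.
- r.close_job(): hands the job in, once; it reports no verdict.
Trained networks look in a picture, given as the dict that the camera call returned (one of the last four; its "shot" number tells which), for a name from the list of things; names that differ only in an ending like _2 or _b are one class to them, and where a whole thing is asked for, a point or a joint stands for the part that bears it (a point fixed in the world has none). Each returns a list of dicts, best first, with "conf" (0 to 1); they miss things now and then, are a little off and sometimes report something else, mostly with a low value. They report only what shows in the picture. A call takes as long as a camera call.
- r.boxes_of(picture, query): "centre" ([row, column] in pixels, amid what is visible of it).
- r.regions_of(picture, query): "region" (384x512 bool, what is visible of it) and "centre" ([row, column] in pixels, amid what is visible of it).
The state is a dict: "time": time; "joint_positions": joint angles; "joint_vel": joint speeds; "joint_torque": joint torques, N m; "ee_pos": TCP position; "eef_rot": TCP orientation; "ft_force": force on the tool from outside, world axes, zero at the start; "torque": the same for the moment, N m; "width": finger opening in m.
Only numpy, scipy, OpenCV 4.12 (cv2) and the standard library are available. Lean on these libraries where they do the work, as an engineer would, in place of code of your own. Each camera call takes 0.05 s, during which the arm holds its last target.

## Working session

There is one attempt and no reset: what is moved stays moved. The work goes in short steps, Python scripts to look and compute and a tool call to move; the robot and the scene stay as the last step left them, time stands still between calls to the robot, and variables do not carry over. Pictures are saved under pics/ and viewed, and the job is handed in when it is done.

Besides the shell and the picture viewer there is one more tool, called after "Emit:" as a command line: name --argument value ..., lists and objects as JSON in quotes. arm_command: Moves the arm, as the interface text tells. Its arguments: {"type":"object","properties":{"deltas":{"type":"array","items":{"type":"number"}},"hand":{"type":"number"},"grip_force":{"type":"number"}},"required":["deltas"]}

```bash
mkdir -p pics
python3 - <<'E'
from bench import r
import cv2,numpy as np
s=r.read_state();print({k:np.round(v,3) for k,v in s.items()})
for n in ["scene","side"]:
    p=r.camera(n); cv2.imwrite(f"pics/{n}1.png",p["image"][:,:,::-1])
    print(n,p["intrinsics"].round(1).tolist(),p["world_from_camera"].round(4).tolist())
    for q in ["stand","carriage","carriage_post","magnet_arm","magnet_post","reagent","jar","tipbox"]:
        print(q,[(np.round(d["centre"],1).tolist(),round(d["conf"],2)) for d in r.regions_of(p,q)[:2]],[(np.round(d["centre"],1).tolist(),round(d["conf"],2)) for d in r.boxes_of(p,q)[:2]])
E
```

```text
{'time': np.float64(0.0), 'joint_positions': array([ 1.114,  0.333, -0.065,  1.461,  0.022,  1.35 , -0.088]), 'joint_vel': array([ 0.001, -0.001,  0.   , -0.002, -0.001,  0.001, -0.   ]), 'joint_torque': array([-2.0000e-03, -6.2325e+01,  2.4000e-02, -3.8991e+01, -6.1000e-02,
        4.0000e-02,  0.0000e+00]), 'ee_pos': array([ 0.263, -0.567,  0.222]), 'eef_rot': array([-0.596,  0.381, -0.38 ,  0.596]), 'ft_force': array([-0.303, -0.3  ,  0.407]), 'torque': array([ 0.004, -0.002, -0.022]), 'width': np.float64(0.087)}
scene [[373.4, 0.0, 256.0], [0.0, 373.4, 188.5], [0.0, 0.0, 1.0]] [[-0.8015, 0.3305, -0.4983, 1.0605], [0.5976, 0.4703, -0.6493, 0.7543], [0.0198, -0.8183, -0.5745, 0.6443], [0.0, 0.0, 0.0, 1.0]]
stand [([214.6, 242.6], 0.72)] [([212.2, 241.6], 0.82)]
carriage [([195.3, 234.1], 0.58)] [([194.3, 234.4], 0.61)]
carriage_post [([193.5, 234.3], 0.89), ([202.4, 280.4], 0.23)] [([196.1, 232.8], 0.89)]
magnet_arm [([206.9, 277.0], 0.93)] [([208.6, 276.9], 0.71)]
magnet_post [([201.3, 278.9], 0.97), ([214.2, 243.3], 0.48)] [([202.8, 279.8], 0.7)]
reagent [([216.7, 188.5], 0.87)] 
[... 171 characters left out ...]
.9], 0.72)]
side [[429.7, 0.0, 259.6], [0.0, 429.7, 194.7], [0.0, 0.0, 1.0]] [[-0.9797, -0.151, 0.1319, 0.4672], [-0.2004, 0.7155, -0.6692, 0.8919], [0.0066, -0.6821, -0.7313, 0.8952], [0.0, 0.0, 0.0, 1.0]]
stand [([202.4, 266.1], 0.87)] [([201.3, 265.0], 0.63)]
carriage [([185.4, 271.3], 0.83), ([213.4, 284.6], 0.52)] [([188.2, 271.3], 0.9)]
carriage_post [([187.7, 269.2], 0.57)] [([186.5, 270.8], 0.86)]
magnet_arm [([215.0, 286.6], 0.63)] [([213.8, 285.9], 0.89)]
magnet_post [([217.3, 282.8], 0.7)] []
reagent [([178.3, 217.7], 0.69)] [([179.8, 220.1], 0.85)]
jar [([177.7, 327.3], 0.65)] [([172.3, 325.3], 0.9)]
tipbox [([173.8, 328.0], 0.73)] [([277.1, 225.1], 0.68), ([176.2, 329.6], 0.27)]
```

View pics/scene1.png

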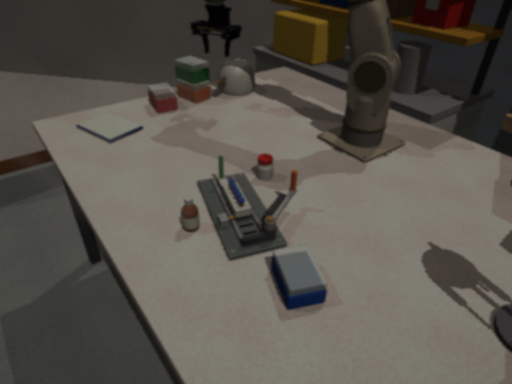

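View pics/side1.png

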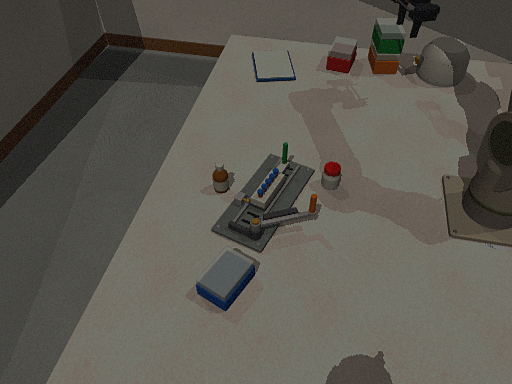

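The scene view shows the green post at about (row 167, col 221), the orange post at (180, 294), the bottle at (215, 190), the jar at (166, 265) and the tip box at (277, 298). In the side view the green post is at (152, 285) and the orange at (203, 313). I'll refine these by colour.

```bash
cat > h.py <<'E'
from bench import r
import cv2,numpy as np
from scipy.spatial.transform import Rotation as R
def ray(p,rc):
    K=p["intrinsics"];T=p["world_from_camera"]
    d=T[:3,:3]@np.linalg.inv(K)@np.array([rc[1],rc[0],1.]);return T[:3,3],d/np.linalg.norm(d)
def atz(p,rc,z):
    o,d=ray(p,rc);return o+d*(z-o[2])/d[2]
def tri(a,b):
    A=np.zeros((3,3));v=np.zeros(3)
    for o,d in (a,b):
        M=np.eye(3)-np.outer(d,d);A+=M;v+=M@o
    return np.linalg.solve(A,v)
def blob(im,lo,hi,win):
    h=cv2.cvtColor(im,cv2.COLOR_RGB2HSV);m=cv2.inRange(h,np.array(lo),np.array(hi));w=np.zeros_like(m);w[win[0]:win[1],win[2]:win[3]]=1;m=m*w
    n,l,st,c=cv2.connectedComponentsWithStats(m)
    k=1+np.argmax(st[1:,4]);return l==k,st[k],c[k][::-1]
E
python3 - <<'E'
from h import *
P={}
W={"scene":dict(g=(145,195,205,238),o=(160,205,282,305),crop=(140,265,170,320)),"side":dict(g=(135,170,275,297),o=(188,220,302,325),crop=(130,255,200,350))}
for n in W:
    p=P[n]=r.camera(n);c=W[n]["crop"]
    cv2.imwrite(f"pics/{n}_z.png",cv2.resize(p["image"][c[0]:c[1],c[2]:c[3],::-1],None,fx=4.6,fy=4.6,interpolation=cv2.INTER_CUBIC))
    for k,lo,hi in (("g",(40,60,20),(90,255,255)),("o",(3,130,60),(20,255,255))):
        m,st,ce=blob(p["image"],lo,hi,W[n][k]);print(n,k,st,ce);W[n]["c"+k]=ce
for k,z in (("g",.07),("o",.093)):
    print(k,tri(ray(P["scene"],W["scene"]["c"+k]),ray(P["side"],W["side"]["c"+k])),[atz(P[n],W[n]["c"+k],z).round(4) for n in W])
E
```

```text
scene g [219 156   4  22  53] [166.49056604 220.62264151]
scene o [291 170   6  20  88] [179.35227273 293.42045455]
side g [282 142   6  22  99] [152.64646465 284.50505051]
side o [309 194   8  19 109] [202.86238532 312.55045872]
g [ 0.57932321 -0.04391109  0.06863975] [array([ 0.58  , -0.0436,  0.07  ]), array([ 0.5789, -0.041 ,  0.07  ])]
o [0.47630796 0.15682589 0.09357377] [array([0.475 , 0.1546, 0.093 ]), array([0.4762, 0.1578, 0.093 ])]
```

View pics/scene_z.png

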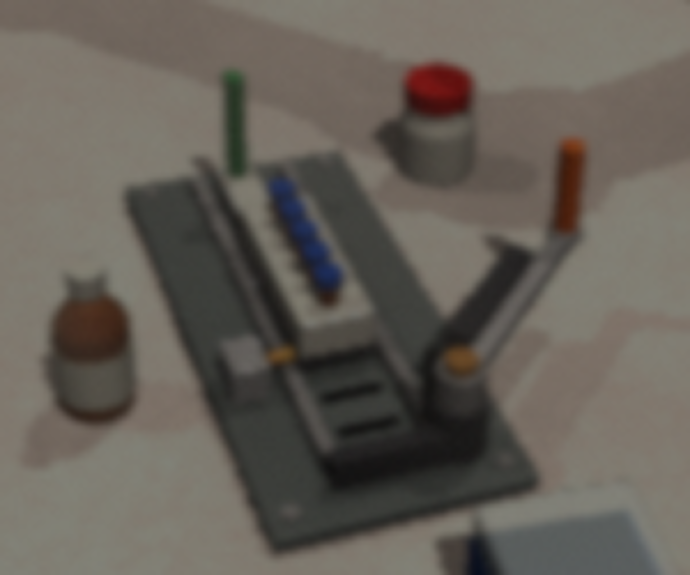

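View pics/side_z.png

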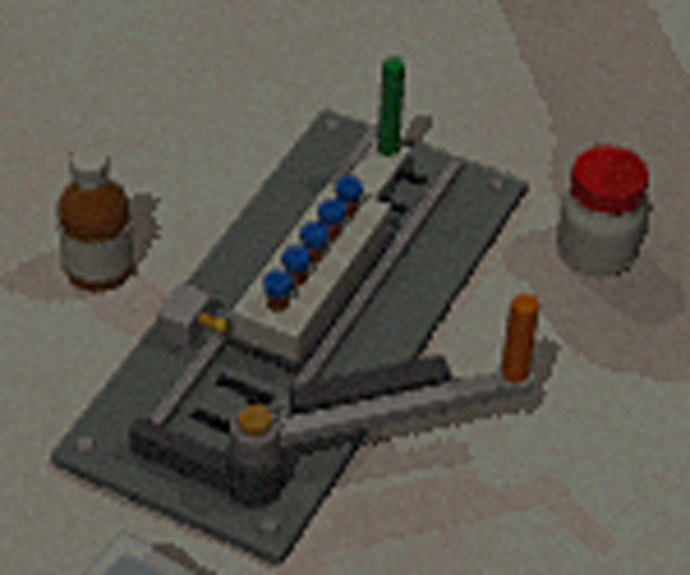

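Run:
```python
from h import *
from scipy.optimize import least_squares
P={n:r.camera(n) for n in("scene","side")}
z=4.6;f=lambda l,c,ro:[((x+.5)/z-.5+c,(y+.5)/z-.5+ro) for x,y in l]
C={"scene":f([(125,188),(340,152),(537,485),(277,550)],170,140),"side":f([(325,108),(527,185),(278,565),(52,460)],200,130)}
L=[(75,-165,12),(-75,-165,12),(-75,175,12),(75,175,12)]
G={"scene":((220.6,166.5),(293.4,179.4)),"side":((284.5,152.6),(312.55,202.9))}
def proj(p,X):
    T=np.linalg.inv(p["world_from_camera"]);c=T[:3,:3]@X+T[:3,3];u=p["intrinsics"]@c;return u[:2]/u[2]
def W(q,l):
    c,s=np.cos(q[2]),np.sin(q[2]);l=np.array(l)/1000
    return np.array([q[0]+c*l[0]-s*l[1],q[1]+s*l[0]+c*l[1],l[2]])
def res(q):
    o=[]
    for n in P:
        for l,c in zip(L,C[n]): o.append(.7*(proj(P[n],W(q,l))-c))
        o.append(2*(proj(P[n],W(q,(0,-147.4+1000*q[3],70)))-G[n][0]))
        o.append(2*(proj(P[n],W(q,(-147.6,35.5,93)))-G[n][1]))
    return np.concatenate(o)
b=min((least_squares(res,[.55,.1,y,.02]) for y in(-1,0,1)),key=lambda k:k.cost)
q=b.x;print("pose",q.round(4),np.degrees(q[2]));print(b.fun.reshape(-1,2).round(1).tolist())
for k,l in dict(green=(0,-147.4+1000*q[3],84),greenhome=(0,-57.4,84),orange=(-147.6,35.5,99),orstop=(-40,-10,99),pivot=(-40,140,99)).items(): print(k,W(q,l).round(4))
for q_,rc,h in(("reagent",(215,190),.05),("jar",(166,265),.04),("tipbox",(265,297),.06)): print(q_,atz(P["scene"],rc,h).round(3))
s=r.read_state();print(R.from_quat(s["eef_rot"]).as_matrix().round(3),s["time"])
```

```text
pose [ 0.611   0.0836 -0.2652  0.0174] -15.196644826836456
[[-1.1, 0.7], [-1.0, -0.2], [1.9, -1.4], [0.6, -0.4], [2.5, -0.2], [-0.6, 1.3], [-2.4, -0.3], [-1.6, -1.4], [0.6, -0.9], [-0.9, 0.0], [1.4, -0.1], [-1.2, -1.0]]
green [ 0.5769 -0.0419  0.084 ]
greenhome [0.596  0.0282 0.084 ]
orange [0.4779 0.1565 0.099 ]
orstop [0.5698 0.0844 0.099 ]
pivot [0.6091 0.2292 0.099 ]
reagent [0.749 0.08  0.05 ]
jar [ 0.441 -0.01   0.04 ]
tipbox [0.651 0.369 0.06 ]
[[ 0.42   0.     0.907]
 [-0.907 -0.     0.42 ]
 [ 0.    -1.     0.   ]] 1.9
```

Emit:
arm_command --deltas '[-0.03, 0, 0.044, 0, 4, 0, -0.07, 0, 0.103, 0, 10, 0, -0.112, 0, 0.164, 0, 16, 0, -0.154, 0, 0.226, 0, 22, 0, -0.196, 0, 0.288, 0, 28, 0, -0.238, 0, 0.35, 0, 34, 0, -0.28, 0, 0.411, 0, 38, 0, -0.315, 0, 0.463, 0, 40, 0]' --hand 0.5

```text
time: 2.9
ee_pos: [0.5156, -0.1443, 0.2229]
eef_rot: [0.429, -0.562, 0.562, -0.429]
ft_force: [1.5, -1.0, 0.6]
width: 0.0434
```

```bash
cat >> h.py <<'E'
def delta(target,ang=None):
    """ang: desired world angle (deg) of tool x"""
    s=r.read_state();M=R.from_quat(s["eef_rot"]).as_matrix()
    d=M.T@(np.array(target)-s["ee_pos"]);a=np.degrees(np.arctan2(M[1,0],M[0,0]))
    print("t",round(float(s["time"]),2),"ee",s["ee_pos"].round(4),"ang",a.round(2),"yaxis",M[:,1].round(3),"F",s["ft_force"].round(1),"w",round(float(s["width"]),4),"q",s["joint_positions"].round(2))
    print("delta",d.round(4),"roty",None if ang is None else -(ang-a))
E
python3 -c "
from h import *
delta([.577,-.042,.16],-105.2)
s=r.read_state();p=r.camera('wrist');cv2.imwrite('pics/w1.png',p['image'][:,:,::-1]);print(p['hand_eye'].round(4).tolist())
print([(d['centre'],d['conf']) for d in r.regions_of(p,'carriage_post')])"
```

```text
t 2.9 ee [ 0.5156 -0.1443  0.2229] ang -105.26 yaxis [ 0.001 -0.001 -1.   ] F [ 1.5 -1.   0.6] w 0.0434 q [ 0.52  0.16 -0.37  1.68  0.06  1.31 -1.7 ]
delta [-0.1149  0.0629  0.0323] roty -0.05944523532443213
[[1.0, 0.0, 0.0004, -0.0003], [-0.0004, -0.2425, 0.9702, -0.1615], [0.0001, -0.9702, -0.2425, 0.0665], [0.0, 0.0, 0.0, 1.0]]
[([145.4, 66.8], 0.95), ([238.7, 179.4], 0.67), ([283.0, 9.8], 0.25)]
```

View wrist.

View pics/w1.png

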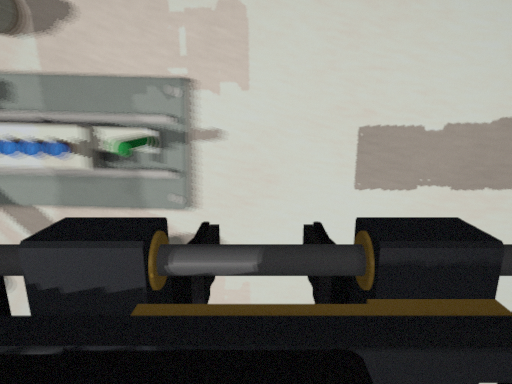

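```bash
cat >> h.py <<'E'
def wpic():
    s=r.read_state();p=r.camera("wrist")
    T=np.eye(4);T[:3,:3]=R.from_quat(s["eef_rot"]).as_matrix();T[:3,3]=s["ee_pos"]
    p["world_from_camera"]=T@p["hand_eye"];return p
E
python3 - <<'E'
from h import *
p=wpic()
for d in r.regions_of(p,"carriage_post")[:1]:
    m=d["region"];print(np.argwhere(m).min(0),np.argwhere(m).max(0))
m,st,c=blob(p["image"],(40,60,20),(90,255,255),(0,384,0,512));print(st,c)
for z in(.034,.07,.106): print(z,atz(p,c,z).round(4))
m,st,c=blob(p["image"],(3,130,60),(20,255,255),(0,384,0,512));print(st,c,atz(p,c,.093))
E
```

```text
[118   0] [168 167]
[128 136  39  21 513] [145.76803119 146.17153996]
0.034 [ 0.5798 -0.0281  0.034 ]
0.07 [ 0.58   -0.0412  0.07  ]
0.106 [ 0.5802 -0.0542  0.106 ]
[ 131  299  252   16 1559] [308.97626684 260.95317511] [ 0.39807847 -0.10647396  0.093     ]
```

The wrist view shows the green post standing from about (149, 122) to (140, 160), with the stand edges level in the image, so the yaw is right. Next I move over the post and down.

```bash
python3 -c "
from h import *
delta([.5795,-.0415,.068],-105.2)"
```

```text
t 3.1 ee [ 0.5152 -0.1448  0.2225] ang -104.98 yaxis [-0.  0. -1.] F [-0.1 -1.3 -0.2] w 0.0435 q [ 0.52  0.16 -0.37  1.68  0.06  1.31 -1.69]
delta [-0.1164  0.1545  0.0354] roty 0.22016390346868775
```

Emit:
arm_command --deltas '[-0.035, 0.015, 0.011, 0, 0, 0, -0.08, 0.03, 0.025, 0, 0, 0, -0.108, 0.05, 0.033, 0, 0.2, 0, -0.1165, 0.07, 0.0355, 0, 0.2, 0, -0.1165, 0.07, 0.0355, 0, 0.2, 0, -0.1165, 0.07, 0.0355, 0, 0.2, 0]'

```text
time: 3.85
ee_pos: [0.5793, -0.045, 0.1532]
eef_rot: [0.428, -0.562, 0.563, -0.428]
ft_force: [0.5, -0.3, 0.1]
width: 0.0431
```

Run:
```python
from h import *
p=wpic()
cv2.imwrite('pics/w2.png',p['image'][:,:,::-1])
m,st,c=blob(p["image"],(40,60,20),(90,255,255),(0,384,0,512));print(st,c)
q=np.argwhere(m);print(q.min(0),q.max(0))
for z in(.07,.106): print(z,atz(p,c,z).round(4))
delta([.5795,-.0415,.068],-105.2)
```

```text
[248 183  20  40 664] [203.79819277 257.81325301]
[183 248] [222 267]
0.07 [ 0.5783 -0.042   0.07  ]
0.106 [ 0.5878 -0.045   0.106 ]
t 3.9 ee [ 0.5795 -0.0447  0.1535] ang -105.47 yaxis [ 0.001 -0.001 -1.   ] F [ 0.2 -0.6 -0.2] w 0.0432 q [ 0.36  0.32 -0.43  1.65  0.14  1.2  -1.95]
delta [-0.0031  0.0855 -0.001 ] roty -0.27377288401237365
```

View pics/w2.png

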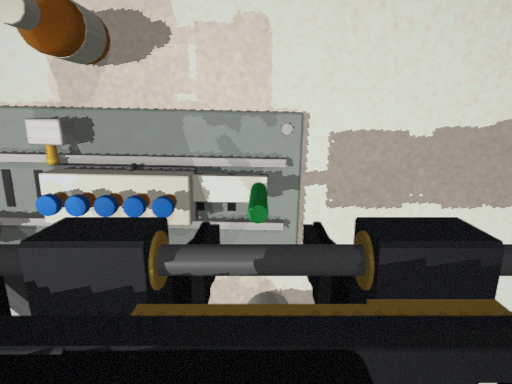

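The green post stands centred between the fingers at (204, 258), and the carriage rails run level in the image. I descend and pinch.

Emit:
arm_command --deltas '[-0.002, 0.03, -0.001, 0, 0, 0, -0.002, 0.065, -0.001, 0, 0, 0, -0.002, 0.085, -0.001, 0, 0, 0, -0.002, 0.085, -0.001, 0, 0, 0]'

```text
time: 4.4
ee_pos: [0.5784, -0.0413, 0.067]
eef_rot: [-0.429, 0.563, -0.562, 0.428]
ft_force: [-0.4, -0.3, 1.0]
width: 0.0431
```

Emit:
arm_command --deltas '[0, 0, 0, 0, 0, 0, 0, 0, 0, 0, 0, 0, 0, 0, 0, 0, 0, 0, 0, 0, 0, 0, 0, 0]' --hand 0 --grip_force 20

```text
time: 4.9
ee_pos: [0.5793, -0.0409, 0.068]
eef_rot: [0.429, -0.562, 0.563, -0.429]
ft_force: [0.6, -1.2, 2.5]
width: 0.0133
```

```bash
python3 -c "
from h import *
delta([.5795+.262*.0726,-.0415+.965*.0726,.068],-105.2)"
```

```text
t 4.9 ee [ 0.5793 -0.0409  0.068 ] ang -105.35 yaxis [ 0.001 -0.    -1.   ] F [ 0.6 -1.2  2.5] w 0.0133 q [ 0.34  0.4  -0.42  1.73  0.19  1.04 -1.99]
delta [-0.072  -0.      0.0001] roty -0.15066339624134173
```

Emit:
arm_command --deltas '[-0.008, 0, 0, 0, 0, 0, -0.018, 0, 0, 0, 0, 0, -0.028, 0, 0, 0, 0, 0, -0.038, 0, 0, 0, 0, 0, -0.046, 0, 0, 0, 0, 0, -0.052, 0, 0, 0, 0, 0, -0.052, 0, 0, 0, 0, 0]'

```text
time: 5.78
ee_pos: [0.5945, 0.0107, 0.068]
eef_rot: [0.428, -0.561, 0.563, -0.43]
ft_force: [7.7, -0.5, 0.2]
width: 0.0134
```

Emit:
arm_command --deltas '[-0.006, 0, 0, 0, 0, 0, -0.012, 0, 0, 0, 0, 0, -0.016, 0, 0, 0, 0, 0, -0.019, 0, 0, 0, 0, 0, -0.019, 0, 0, 0, 0, 0]'

```text
time: 6.4
ee_pos: [0.5998, 0.0285, 0.0681]
eef_rot: [0.428, -0.562, 0.563, -0.43]
ft_force: [9.9, -2.0, -1.1]
width: 0.0134
```

```bash
python3 -c "
from h import *
delta([.5793+.262*.0726,-.0409+.965*.0726,.068],-105.2)"
```

```text
t 6.4 ee [0.5998 0.0285 0.0681] ang -105.33 yaxis [ 0.004  0.    -1.   ] F [ 9.9 -2.  -1.1] w 0.0134 q [ 0.23  0.44 -0.44  1.68  0.21  1.06 -2.11]
delta [-0.0003  0.0001 -0.0016] roty -0.1315454837103971
```

The sideways load of about 10 N along +x means the true slide direction leans a bit more to +x than my estimate. I shift sideways to relieve it and keep pushing.

Emit:
arm_command --deltas '[-0.003, 0, 0.002, 0, 0, 0, -0.006, 0, 0.003, 0, 0, 0, -0.008, 0, 0.003, 0, 0, 0, -0.008, 0, 0.003, 0, 0, 0]'

```text
time: 6.9
ee_pos: [0.6008, 0.03, 0.0677]
eef_rot: [0.431, -0.562, 0.564, -0.425]
ft_force: [-13.3, -17.2, 17.3]
width: 0.0136
```

```bash
python3 -c "
from h import *
delta([.5793+.262*.0726,-.0409+.965*.0726,.068],-105.2)
p=r.camera('side');cv2.imwrite('pics/s3.png',cv2.resize(p['image'][130:255,200:350,::-1],None,fx=4.6,fy=4.6,interpolation=cv2.INTER_CUBIC))"
```

```text
t 6.9 ee [0.6008 0.03   0.0677] ang -105.55 yaxis [-0.005 -0.007 -1.   ] F [-13.3 -17.2  17.3] w 0.0136 q [ 0.22  0.45 -0.44  1.67  0.22  1.07 -2.13]
delta [ 0.0015 -0.0003 -0.0022] roty -0.3467669423390447
```

View pics/s3.png

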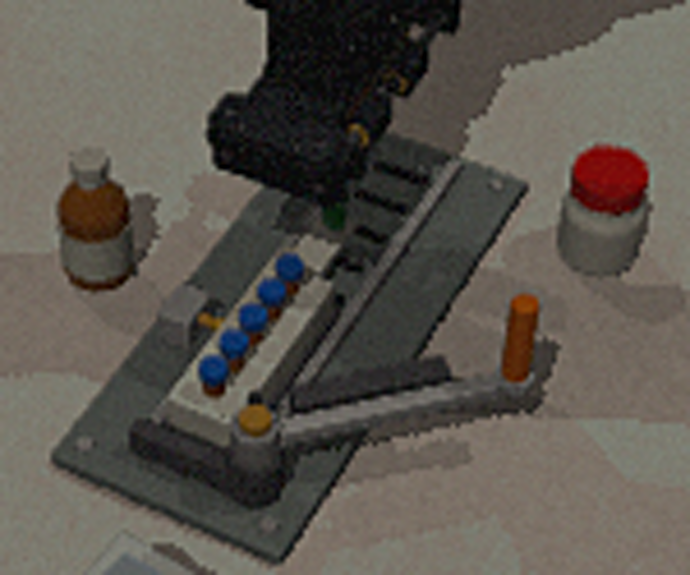

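The side view shows the block against the dark end bar (around (250, 155) in the full picture). The push stopped hard with about 17 N on −y and 74 mm of travel, so it looks home. I relax, release and rise.

Emit:
arm_command --deltas '[0.004, 0, -0.001, 0, 0, 0, 0.007, 0, -0.001, 0, 0, 0, 0.007, 0, -0.001, 0, 0, 0]'

```text
time: 7.32
ee_pos: [0.6004, 0.0293, 0.0678]
eef_rot: [-0.429, 0.562, -0.562, 0.429]
ft_force: [1.6, 0.1, 4.5]
width: 0.0137
```

Emit:
arm_command --deltas '[0, 0, 0, 0, 0, 0, 0, 0, 0, 0, 0, 0, 0, 0, 0, 0, 0, 0, 0, -0.04, 0, 0, 0, 0, 0, -0.09, 0, 0, 0, 0, 0, -0.09, 0, 0, 0, 0]' --hand 0.45

```text
time: 8.07
ee_pos: [0.6021, 0.0286, 0.1616]
eef_rot: [0.427, -0.561, 0.564, -0.431]
ft_force: [-0.5, 0.4, -0.1]
width: 0.0393
```

Run:
```python
from h import *
p=wpic()
cv2.imwrite('pics/w4.png',p['image'][:,:,::-1])
m,st,c=blob(p["image"],(40,60,20),(90,255,255),(0,384,0,512));print(st,c,[atz(p,c,z).round(4) for z in(.07,.09)])
q=r.camera("side");cv2.imwrite('pics/s4.png',cv2.resize(q['image'][130:255,200:350,::-1],None,fx=4.6,fy=4.6,interpolation=cv2.INTER_CUBIC))
delta([.478,.1565,.16],-61)
```

```text
[251 183  20  38 615] [202.69430894 260.7203252 ] [array([0.5996, 0.0299, 0.07  ]), array([0.6048, 0.0284, 0.09  ])]
t 8.18 ee [0.5999 0.0281 0.1575] ang -105.36 yaxis [ 0. -0. -1.] F [ 0.2 -0.1 -0.4] w 0.0391 q [ 0.25  0.36 -0.46  1.59  0.17  1.23 -2.08]
delta [-0.0915 -0.0026 -0.1516] roty -44.355053103307455
```

View pics/w4.png

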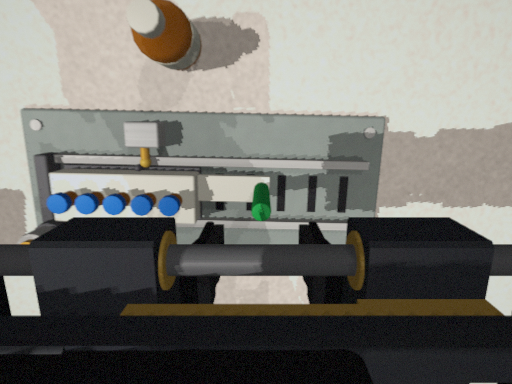

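View pics/s4.png

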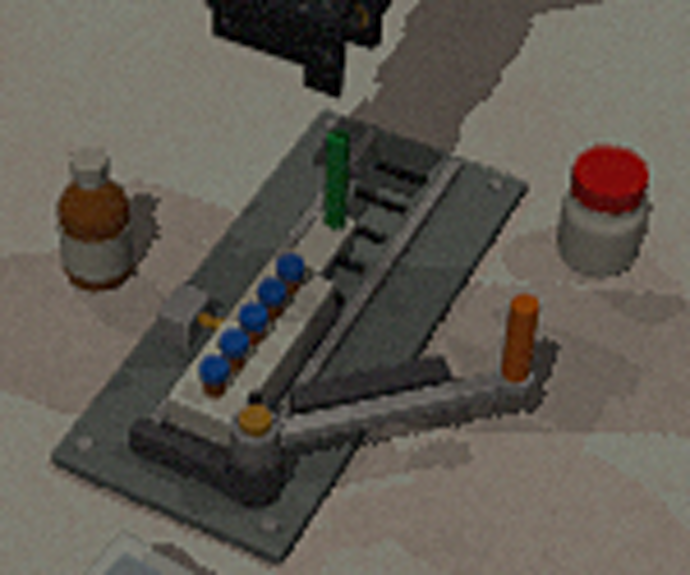

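The carriage stays home after release: the block touches the end frame at about col 48, and the post is at (0.600, 0.030). Now to the orange post.

Emit:
arm_command --deltas '[-0.01, -0.01, -0.017, 0, -4, 0, -0.023, -0.01, -0.039, 0, -10, 0, -0.039, -0.01, -0.064, 0, -17, 0, -0.055, -0.01, -0.091, 0, -24, 0, -0.071, -0.01, -0.118, 0, -31, 0, -0.084, -0.01, -0.139, 0, -38, 0, -0.091, -0.01, -0.15, 0, -43, 0, -0.091, -0.01, -0.15, 0, -43, 0]' --hand 0.6

```text
time: 9.18
ee_pos: [0.4784, 0.156, 0.1665]
eef_rot: [0.606, -0.366, 0.365, -0.605]
ft_force: [0.1, 0.4, 0.2]
width: 0.0519
```

Emit:
arm_command --deltas '[0, 0, 0, 0, 0, 0]'

```text
time: 9.3
ee_pos: [0.4796, 0.1548, 0.1668]
eef_rot: [0.605, -0.367, 0.367, -0.604]
ft_force: [0.9, -0.7, -0.3]
width: 0.0522
```

Run:
```python
from h import *
p=wpic()
cv2.imwrite('pics/w5.png',p['image'][:,:,::-1])
m,st,c=blob(p["image"],(3,130,60),(20,255,255),(100,285,150,360));print(st,c,[atz(p,c,z).round(4) for z in(.093,.11)])
q=np.argwhere(m)
b=q[q[:,0]<=q[:,0].min()+2].mean(0);t=q[q[:,0]>=q[:,0].max()-2].mean(0);print(b,t,atz(p,b,.064),atz(p,t,.122))
delta([.478,.1575,.16],-62)
```

```text
[246 188  23  40 731] [207.80711354 257.66757866] [array([0.4764, 0.1556, 0.093 ]), array([0.4809, 0.1577, 0.11  ])]
[189.19354839 258.        ] [225.58333333 257.5       ] [0.48298263 0.15898838 0.064     ] [0.47315615 0.15372576 0.122     ]
t 9.35 ee [0.4797 0.1548 0.167 ] ang -62.51 yaxis [-0.001 -0.    -1.   ] F [ 0.3  0.6 -0.4] w 0.0523 q [ 0.21  0.16 -0.66  1.82  0.11  1.2  -1.58]
delta [-0.0032  0.007  -0.0003] roty -0.506251538341985
```

View pics/w5.png

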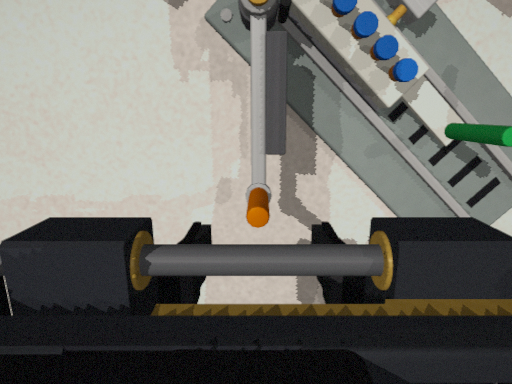

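The orange post is centred between the fingers at (207, 258) and the arm runs straight up the image, so the jaws are square to it. I descend and grip.

Emit:
arm_command --deltas '[-0.002, 0.035, -0.0007, 0, 0, 0, -0.002, 0.07, -0.0007, 0, 0, 0, -0.002, 0.087, -0.0007, 0, 0, 0, -0.002, 0.087, -0.0007, 0, 0, 0]'

```text
time: 9.85
ee_pos: [0.4776, 0.1567, 0.0798]
eef_rot: [0.605, -0.367, 0.366, -0.604]
ft_force: [-0.4, -0.1, -0.1]
width: 0.0523
```

Emit:
arm_command --deltas '[0, 0, 0, 0, 0, 0, 0, 0, 0, 0, 0, 0, 0, 0, 0, 0, 0, 0, 0, 0, 0, 0, 0, 0, 0, 0, 0, 0, 0, 0]' --hand 0 --grip_force 30

```text
time: 10.48
ee_pos: [0.4782, 0.1569, 0.0808]
eef_rot: [0.605, -0.366, 0.366, -0.605]
ft_force: [0.1, -1.0, 2.3]
width: 0.0153
```

```bash
cat > arc.py <<'E'
from h import *
# ccw arc about pivot; chords in current tool frame
s=r.read_state();M=R.from_quat(s["eef_rot"]).as_matrix()
delta(s["ee_pos"],None)
import sys
a0=np.radians(float(sys.argv[1]))  # world angle of tangent (tool x) now
t=np.array([np.cos(a0),np.sin(a0),0]);n=np.array([-t[1],t[0],0])  # ccw tangent t, n toward pivot
piv=s["ee_pos"]+.15*n;print("pivot",piv)
for d in np.arange(5,52,5):
    a=np.radians(d);X=piv+.15*(np.sin(a)*t-np.cos(a)*n)
    print(d,(M.T@(X-s["ee_pos"])).round(4),X.round(4))
E
python3 arc.py -62.4
```

```text
t 10.47 ee [0.4782 0.1569 0.0808] ang -62.35 yaxis [ 0.001 -0.    -1.   ] F [ 0.1 -1.   2.3] w 0.0153 q [ 0.18  0.26 -0.65  1.91  0.19  1.02 -1.64]
delta [0. 0. 0.] roty None
pivot [0.61111848 0.22634643 0.08075305]
5 [0.0131 0.     0.0006] [0.4848 0.1455 0.0808]
10 [0.026  0.     0.0023] [0.4923 0.1348 0.0808]
15 [0.0388 0.     0.0051] [0.5007 0.1248 0.0808]
20 [0.0513 0.     0.009 ] [0.51   0.1156 0.0808]
25 [0.0634 0.     0.014 ] [0.52   0.1072 0.0808]
30 [0.075  0.0001 0.02  ] [0.5307 0.0997 0.0808]
35 [0.0861 0.0001 0.0271] [0.5421 0.0932 0.0808]
40 [0.0964 0.0001 0.035 ] [0.554  0.0877 0.0808]
45 [1.061e-01 1.000e-04 4.390e-02] [0.5663 0.0832 0.0808]
50 [1.149e-01 1.000e-04 5.350e-02] [0.5789 0.0798 0.0808]
```

Emit:
arm_command --deltas '[0.0131, 0, 0.0006, 0, -5, 0, 0.026, 0, 0.0023, 0, -10, 0, 0.0388, 0, 0.0051, 0, -15, 0, 0.0513, 0, 0.009, 0, -20, 0, 0.0634, 0, 0.014, 0, -25, 0, 0.075, 0, 0.02, 0, -30, 0, 0.0861, 0, 0.0271, 0, -35, 0, 0.0861, 0, 0.0271, 0, -35, 0]'

```text
time: 11.48
ee_pos: [0.5418, 0.0933, 0.0807]
eef_rot: [0.687, -0.168, 0.167, -0.687]
ft_force: [-6.0, -0.8, 7.6]
width: 0.0156
```

```bash
python3 arc.py -27.4 | head -6
```

```text
t 11.47 ee [0.5418 0.0933 0.0807] ang -27.36 yaxis [-0.001  0.    -1.   ] F [-6.  -0.8  7.6] w 0.0156 q [ 0.32  0.38 -0.68  1.79  0.27  1.07 -0.93]
delta [0. 0. 0.] roty None
pivot [0.61078215 0.22642963 0.08067341]
5 [ 0.0131 -0.      0.0006] [0.5536 0.0877 0.0807]
10 [ 0.026  -0.      0.0023] [0.5659 0.0833 0.0807]
15 [ 0.0388 -0.      0.0051] [0.5786 0.0799 0.0807]
```

Emit:
arm_command --deltas '[0.009, 0, 0.0003, 0, -3.5, 0, 0.018, 0, 0.0011, 0, -7, 0, 0.026, 0, 0.0023, 0, -10, 0, 0.029, 0, 0.0028, 0, -11, 0, 0.029, 0, 0.0028, 0, -11, 0]'

```text
time: 12.1
ee_pos: [0.5678, 0.0827, 0.0807]
eef_rot: [0.7, -0.102, 0.1, -0.7]
ft_force: [-8.3, -1.3, 8.1]
width: 0.0151
```

```bash
python3 arc.py -16.4 | head -4
```

```text
t 12.1 ee [0.5678 0.0827 0.0807] ang -16.38 yaxis [-0.002 -0.001 -1.   ] F [-8.3 -1.3  8.1] w 0.0151 q [ 0.34  0.43 -0.69  1.73  0.31  1.09 -0.73]
delta [0. 0. 0.] roty None
pivot [0.61016749 0.22656525 0.08069034]
5 [ 0.0131 -0.      0.0006] [0.5805 0.0795 0.0807]
```

Emit:
arm_command --deltas '[0.002, 0, 0, 0, 0, 0, 0.004, 0, 0, 0, 0, 0, 0.004, 0, 0, 0, 0, 0]'

```text
time: 12.48
ee_pos: [0.5688, 0.0824, 0.0805]
eef_rot: [0.701, -0.103, 0.098, -0.699]
ft_force: [-22.5, -1.3, 17.6]
width: 0.0147
```

Emit:
arm_command --deltas '[0.002, 0, 0, 0, 0, 0, 0.003, 0, 0, 0, 0, 0, 0.003, 0, 0, 0, 0, 0]'

```text
time: 12.85
ee_pos: [0.5696, 0.082, 0.0803]
eef_rot: [0.701, -0.104, 0.096, -0.699]
ft_force: [-32.1, 0.5, 25.3]
width: 0.015
```

Run:
```python
from h import *
for n in("scene","side"):
    q=r.camera(n);c=(140,265,170,320) if n=="scene" else (130,255,200,350)
    cv2.imwrite(f'pics/{n}6.png',cv2.resize(q['image'][c[0]:c[1],c[2]:c[3],::-1],None,fx=4.6,fy=4.6,interpolation=cv2.INTER_CUBIC))
p=wpic();cv2.imwrite('pics/w6.png',p['image'][:,:,::-1])
delta([.57,.08,.08],-16.4)
```

```text
t 13.0 ee [0.5696 0.0821 0.0803] ang -16.26 yaxis [-0.012 -0.002 -1.   ] F [-31.4  -0.9  25.7] w 0.0154 q [ 0.34  0.44 -0.69  1.72  0.31  1.11 -0.73]
delta [ 0.001   0.0003 -0.0019] roty 0.1354117810407871
```

View pics/w6.png

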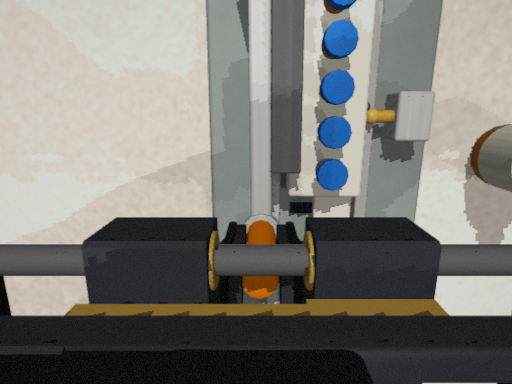

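View pics/side6.png

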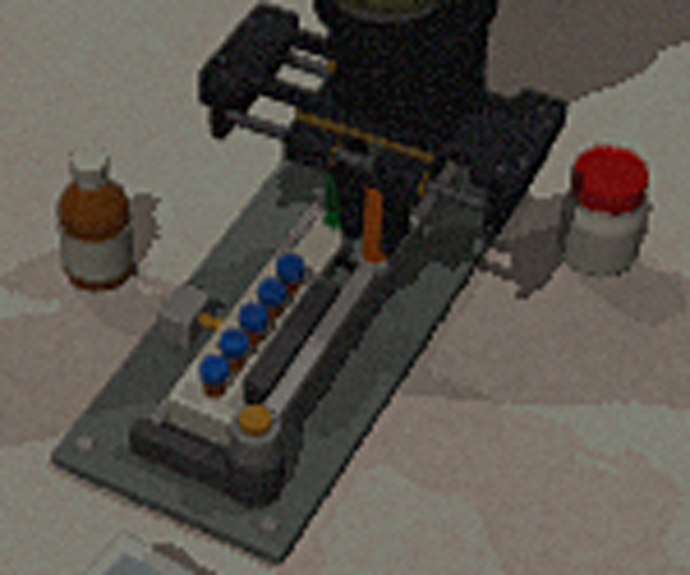

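The wrist view shows the arm (col 262) parallel to the tube row, with the magnet alongside the tubes. The force rose stiffly with only about 1 mm of motion, so the arm is on its stop. I ease the push from 32 N, keeping some preload.

Emit:
arm_command --deltas '[-0.001, 0, 0, 0, 0, 0, -0.002, 0, 0, 0, 0, 0, -0.002, 0, 0, 0, 0, 0, -0.002, 0, 0, 0, 0, 0, -0.002, 0, 0, 0, 0, 0]'

```text
time: 13.62
ee_pos: [0.5691, 0.0822, 0.0804]
eef_rot: [0.701, -0.103, 0.097, -0.699]
ft_force: [-24.8, -0.7, 19.9]
width: 0.0152
```

Run:
```python
from h import *
delta([.57,.08,.08],-16.4)
p=wpic()
cs=sorted([(c[1],c[0]) for c in [cv2.moments(k) for k in []]]) if 0 else None
h=cv2.cvtColor(p["image"],cv2.COLOR_RGB2HSV);m=cv2.inRange(h,(105,150,60),(130,255,255));n,l,st,c=cv2.connectedComponentsWithStats(m)
caps=np.array([atz(p,c[i][::-1],.066) for i in range(1,n) if st[i,4]>200 and st[i,1]>2]);print(caps.round(4))
v=caps[0]-caps[-1];print("row yaw",np.degrees(np.arctan2(-v[0],v[1])))
ci=caps[:, :2]; u=v[:2]/np.linalg.norm(v[:2]);e=r.read_state()["ee_pos"][:2]-ci[0];print("perp dist post to row",abs(e[0]*u[1]-e[1]*u[0]))
cv2.imwrite('pics/w7.png',p['image'][:,:,::-1])
```

```text
t 13.62 ee [0.5691 0.0822 0.0804] ang -16.3 yaxis [-0.009 -0.002 -1.   ] F [-24.8  -0.7  19.9] w 0.0152 q [ 0.34  0.44 -0.69  1.72  0.31  1.1  -0.73]
delta [ 0.0015  0.0004 -0.0019] roty 0.10382723969493313
[[0.6354 0.168  0.066 ]
 [0.6291 0.1465 0.066 ]
 [0.6226 0.1251 0.066 ]
 [0.6161 0.1036 0.066 ]]
row yaw -16.690457357248203
perp dist post to row 0.03894050284653635
```

View pics/scene6.png

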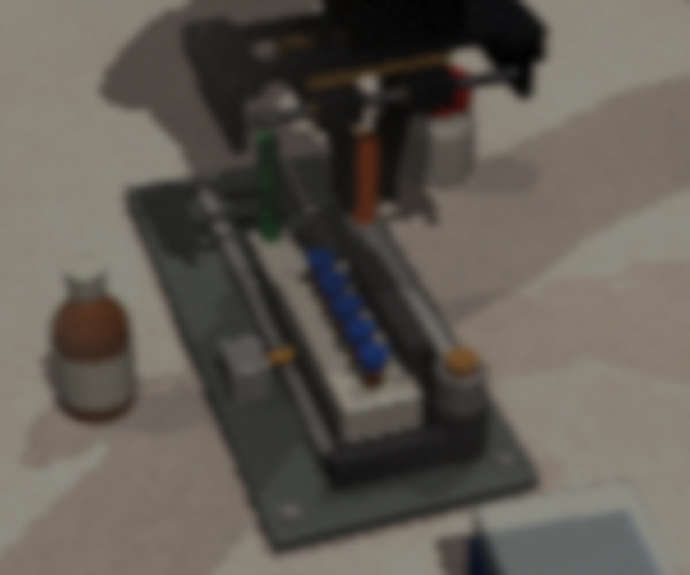

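The orange post is 39 mm from the tube row (40 expected at the stop) and the row's yaw matches the arm's. The carriage is still home and the bystanders haven't moved. Handing in.

```bash
python3 -c "
from bench import r
print(r.close_job())"
```

```text
the job is handed in; nothing more can be done
None
```

I pushed the carriage home and let go of it. I then swung the magnet arm to its stop and handed the job in, at about 13.7 s of the 48 s, with the gripper still holding the arm there.

- **Carriage:** I pinched the green post and pushed it 74 mm, until it met a hard end with about 17 N of resistance. After release, the pictures showed the block against the end frame, and the last pictures show it still there. I judged the detent from the hard end and from the carriage staying put, because no sensor shows the click itself.
- **Magnet arm:** I gripped the orange post at 30 N and swung it along its arc. At the end it moved only about 1 mm while the force rose to about 32 N, so I took that as the stop, then eased the push to about 25 N. The post was 39 mm from the tube row (40 mm expected at the stop), and the arm lay parallel to the row.
- **Bystanders:** the bottle and jar look unmoved in the last pictures. The tip box shows only partly there, but the gripper never went near it.
- **What disagreed:** my first estimate of the stand's yaw was about 1.4° off. That put about 10 N of sideways load on the carriage before I corrected it during the push. About 20 N of vertical force was also still showing at the wrist at the end, probably because the gripper tilts slightly while pressing on the stop.

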